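Slide the pepper mill into the condiment rack and snug the keeper

TASK

Put the pepper mill away in the empty bay of the condiment rack without picking it up: with the fingertips, push it gently and low on its body so that it slides upright over the worktop, through the bay's open front and home against the rack's back board. Then push the rack's sliding keeper across until the mill stands snug between it and the middle cheek, and let go. Do not grip, lift or tip the mill, and leave the spice jars, the mug and the jam jar where they are.

Things in the scene. Friction and masses are not known exactly. Their poses are not given: they have to be found in the camera images.
- mill: The pepper mill: light turned wood, 170 mm tall, loose on the worktop. Foot and body at most 58 mm in diameter (radius 29 mm), full width at the foot; round 48 mm head from 123 mm up, small metal knob on top. About 0.2 kg; pushed higher than about 35 mm above the worktop it may tip. Origin: centre of its underside; z is its long axis.
- rack: Dark wood rack fixed to the worktop, floorless, open in front. Origin on the worktop where the back board's front face meets the mill-side face of the middle cheek; x into the back board (away from the open front), y towards the spice jars, z up. Back board 60 mm high, x 0 to 20, y -178 to 128 mm. Middle cheek y 0 to 12, end cheek y 116 to 128 mm: both from x = -62 to 0, 56 mm high; jars between them.
- seat (a point): Point on the worktop where the mill's axis stands when it is home against the back board and against the middle cheek: 29 mm in front of the board, 29 mm from the cheek. Axes as the rack's. The mill's bay lies between the middle cheek (+y side) and the sliding keeper (-y side), is open in front (-x), and is 88 to 106 mm wide at the start.
- rod_end (a point): Free end of the keeper's steel guide rod (8 mm thick), which runs along the rack's y over the back board, 74 mm above the worktop, from the middle cheek to this end, 172 mm away; a ball-topped post, 84 mm high, carries it at each end. Axes as the rack's.
- keeper (a joint): The sliding keeper's position in m: the bay's clear width (middle cheek to keeper) is 0.050 + this value. 0 to 0.062, larger is wider open. It starts at 0.038 to 0.056 and reads about 0.008 when it has closed on the mill. It slides stiffly (about 1.5 N) and stays where it is left.
- keeper_face (a point): Point on the keeper's inner face (towards the mill), 35 mm in front of the back board, 30 mm above the worktop; axes as the rack's. Keeper: dark wood panel, 12 mm thick in -y from this face, 66 mm deep (33 mm each way along x), 2 to 58 mm above the worktop, on a 15 mm steel sleeve on the rod that reaches 36 mm in -y from this face. Push its outer face towards the rack's +y.
- jar_a: Spice jar, 46 mm wide, 106 mm tall, standing in the rack beside the middle cheek; to be left alone. Origin: centre of its underside.
- jar_b: Spice jar like the other, standing beside the end cheek; to be left alone. Origin: centre of its underside.
- mug: White mug with blue bands, 84 mm wide, 112 mm with its handle, 89 mm tall, to the left of the work; to be left alone. Origin: centre of its underside. (A shelf on the back wall hangs high over the left part of the worktop, left of the toaster: an arm that starts on the left should swing round to the work before reaching up or out.)
- jam: Jar of spread with a dark lid, 62 mm wide, 101 mm tall, to the right of the work; to be left alone. Origin: centre of its underside.

How it is judged (in metres and radians):
On the way:
1. the mill stands upright in the bay, home against the back board (gap under 6 mm) (x of mill in the frame of rack between -0.035 and -0.02 m and y of mill in the frame of rack between -0.085 and -0.02 m and angle between mill's own z axis and vertical below 0.06 rad), for 0.2 s.
At the end, for the whole second after the job is handed in: The mill stands upright on the worktop in its bay, at rest, no more than 8 mm off the back board, and the keeper has closed on it: bay width at most 63 mm for the 58 mm mill, so that it stands snug against the middle cheek (x of mill in the frame of rack between -0.037 and -0.02 m and y of mill in the frame of rack between -0.036 and -0.022 m and value of joint keeper below 0.013 m and angle between mill's own z axis and vertical below 0.06 rad and height (world z) of mill below 0.004 m and linear speed of mill below 0.01 m/s and velocity of joint keeper below 0.01 m/s); the robot touches nothing.
It fails at once if the mill is lifted off the worktop (12 mm) (height (world z) of mill above 0.012 m).
It fails at once if the mill is tipped (more than 0.3 rad) (angle between mill's own z axis and vertical above 0.3 rad).
It fails at once if the mill is gripped or shoved hard (over 30 N from the fingers) (contact force between the fingers and mill above 30 N).
It fails at once if a spice jar is displaced (15 mm) (distance of any of jar_a, jar_b from where it was at the start of the episode above 0.015 m).
It fails at once if the mug or the jam jar is displaced (15 mm) (distance of any of mug, jam from where it was at the start of the episode above 0.015 m).
It also fails if it takes over 69 s, if anything falls off the work surface, if the arm or the gripper's body presses on something with over 40 N, if the wrist force passes 120 N, or if a joint passes its speed limit or range.

ROBOT

A 6-joint arm with a two-finger parallel gripper is mounted at the origin on a cart in front of the work surface, level with it; the furniture and walls round the work are solid. World frame = base frame: x ahead of the robot, y to its left, z up, the work surface at z = 0. Lengths are in m, angles in degrees, forces in N, time in s.
With the tool pointing down it reaches from about 0.35 to 0.875 m from the base axis. Payload 4.2 kg.
Tool frame: the origin (TCP) lies on the front face of the gripper's body, between the roots of the fingers; the fingertips stand 70 mm ahead of it and the grasp point (between the pads) lies 51 mm ahead of it; z points along the fingers, y is the line along which they close (so a half turn about z gives the same grasp; the last joint's range is limited). The gripper opens to 87 mm and grips with 3 to 60 N. Pads are 19 mm wide; open, the fingers measure 117 mm over their backs; the gripper's body (75 mm by 190 mm) begins 51 mm behind the grasp point.
Start: joints at [-61.501, 22.042, 0.453, 0, -68.411, -14.817], TCP at [0.148, -0.607, 0.292] pointing down, gripper open.
Joint ranges: [-179.83, 179.83], [-69.29, 118.12], [-61.27, 80.66], [-181.25, 117.63], [-171.15, -9.14], [-177.46, 177.46]. Speed limits (degrees/s): [159.86, 159.86, 180, 180, 180, 180].

INTERFACE

Orientations are given as a 3x3 rotation matrix whose columns are the frame's x, y, z axes.
In Python, from station import r gives the robot as it stands.
- The arm moves only by the shell command python3 -m pendant 'ROWS' [OPENING]. ROWS is JSON, a list of rows, each a list of 2 entries, a list of its own where there are three numbers: the shift along the tool's x, y, z in mm, then the turn, a rotation vector about the tool's x, y, z in rad. A call has 1 to 10 rows; each row is the pose to reach, as a shift and turn from the pose commanded when the call began, along the tool's axes at that moment; what a row does not reach only later rows make up. A row lasts 1/10 s, in which the tool goes at most 50 mm and 8.59 degrees, less where a joint would pass 70% of its speed; a pose out of reach is approached as far as the arm can. A call with a gripper value outside its range is refused whole. OPENING is the opening, from 0 (shut) to 1 (fully open), set as the call begins (- or left out, the last holds). The fingers move at their own pace and stop on an object; the grip force is fixed at half the most. Time passes only in rows, so rows that repeat a pose let the fingers close. It gives the time, the measured TCP pose, the force, the opening and the grip force at its end, in the units of the state.
- r.sense(): the state, without advancing time (a new reading comes with each control period).
- r.capture(name): name is "scene" or "top" or "wrist"; returns a dict with "frame" (384x512x3 uint8, red, green, blue), "vertical_fov" (degrees; the focal length in pixels is half the picture's height over the tangent of half this angle, whatever the lens; pixels are square), "cx", "cy" (the principal point, pixels), "rvec" (rotation vector, rad) and "tvec" (3), from world to camera coordinates, as OpenCV has them. Camera axes: x right, y down, z forward; pixel columns grow to the right and rows downward; lengths in m; the calibration is good to about 2 mm. The wrist camera is an equidistant fisheye: a pixel r from the principal point sees the ray r / f radians off the axis. A picture is of the moment at which its call begins. There is no depth.
- r.finish_job(): hands the job in; it is judged then, once.
The state is a dict: "time_s": time; "joints": joint angles; "joint_velocities": joint speeds; "effort": joint torques, N m; "tcp_pos": TCP position; "ee_rot": TCP orientation; "wrist_force": force on the tool from outside, world axes, zero at the start; "moment": the same for the moment, N m; "gripper_width": opening from 0.0 (shut) to 1.0 (fully open); "gripper_force": force on a finger pad.
Only numpy, scipy, OpenCV 4.12 (cv2) and the standard library are available. Lean on these libraries where they do the work, as an engineer would, in place of code of your own. Each camera call takes 0.05 s, during which the arm holds its last target. There are 200 camera calls.

## Working session

There is one attempt and no reset: what is moved stays moved. The work goes in short steps, Python scripts to look and compute and a shell command to move; the robot and the scene stay as the last step left them, time stands still between calls to the robot, and variables do not carry over. Pictures are saved under pics/ and viewed, at most 10 in all, crops included, and the job is handed in when it is done.

```bash
mkdir -p pics; cat > h.py <<'E'
import numpy as np, cv2
from station import r
def cap(n,save=None):
    c=r.capture(n)
    if save: cv2.imwrite('pics/'+save,c['frame'][:,:,::-1])
    return c
def ray(c,u,v,fish=False):
    R=cv2.Rodrigues(np.array(c['rvec'],float))[0]; t=np.array(c['tvec'],float).ravel()
    f=c['frame'].shape[0]/2/np.tan(np.radians(c['vertical_fov'])/2)
    x,y=u-c['cx'],v-c['cy']
    if fish:
        q=np.hypot(x,y)+1e-9;a=q/f;d=np.array([x/q*np.sin(a),y/q*np.sin(a),np.cos(a)])
    else: d=np.array([x/f,y/f,1])
    return -R.T@t,R.T@d
def onz(c,u,v,z=0,fish=False):
    o,d=ray(c,u,v,fish); return o+d*(z-o[2])/d[2]
E
python3 - <<'E'
from h import *
import pickle
a=cap('scene','s1.png');b=cap('top','t1.png')
pickle.dump((a,b),open('c.pkl','wb'))
for c in(a,b): print(ray(c,c['cx'],c['cy']),c['vertical_fov'])
s=r.sense();print(s['ee_rot'],s['wrist_force'],s['gripper_width'],s['tcp_pos'])
E
```

```text
(array([-0.17292814,  0.72216802,  0.79530241]), array([ 0.58158637, -0.617546  , -0.52952264])) 43.79211161153835
(array([-0.08249078, -0.21499147,  1.39332747]), array([ 0.48777098,  0.05347221, -0.87133243])) 46.93276446160997
[[-9.71670176e-01 -2.36340332e-01 -5.63106317e-04]
 [-2.36340979e-01  9.71668389e-01  1.86633726e-03]
 [ 1.06061842e-04  1.94654935e-03 -9.99998100e-01]] [-0.11348511  0.81602508  0.38628778] 1.002486764613887 [ 0.14776098 -0.60687651  0.29127611]
```

View pics/s1.png

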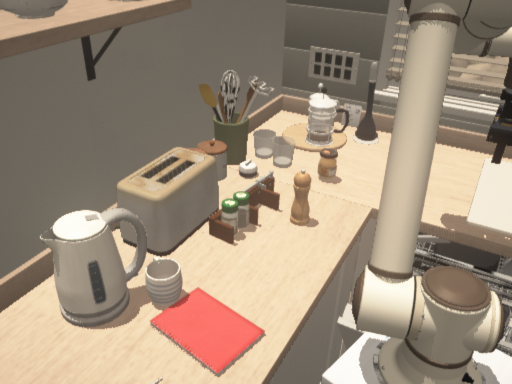

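View pics/t1.png

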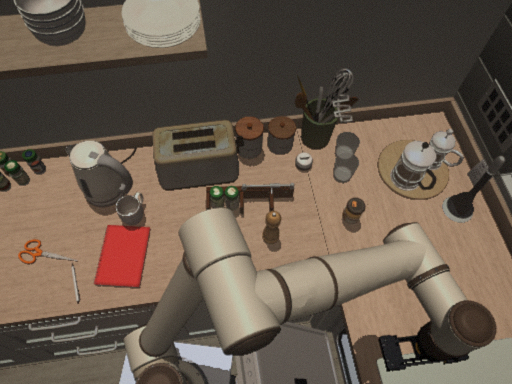

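The top view shows the mill at about (272,228), the rack at (208–293,185–212), the jam at (353,210) and the mug at (130,208). I'll enlarge the rack area in both views.

```bash
python3 - <<'E'
from h import *
import pickle
a,b=pickle.load(open('c.pkl','rb'))
def crop(c,x,y,w,h,k): 
    return cv2.resize(np.ascontiguousarray(c['frame'][y:y+h,x:x+w,::-1]),None,fx=k,fy=k,interpolation=cv2.INTER_CUBIC)
B=crop(b,195,170,115,80,6);A=crop(a,195,160,130,100,6)
cv2.imwrite('pics/t1c.png',B);cv2.imwrite('pics/s1c.png',A)
E
```

```text
(no output)
```

View pics/t1c.png

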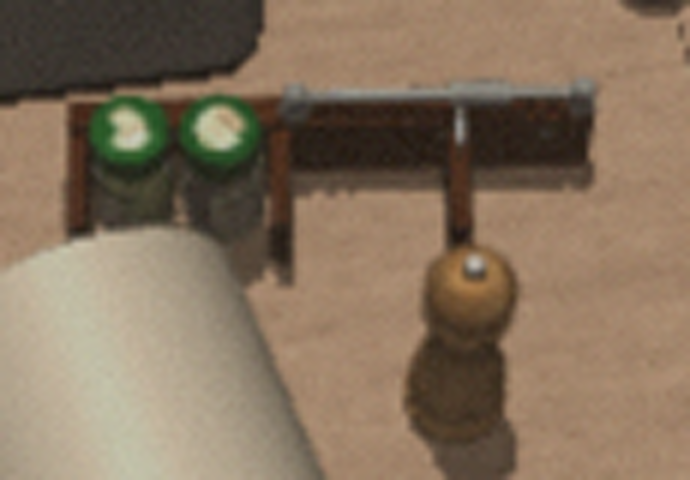

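View pics/s1c.png

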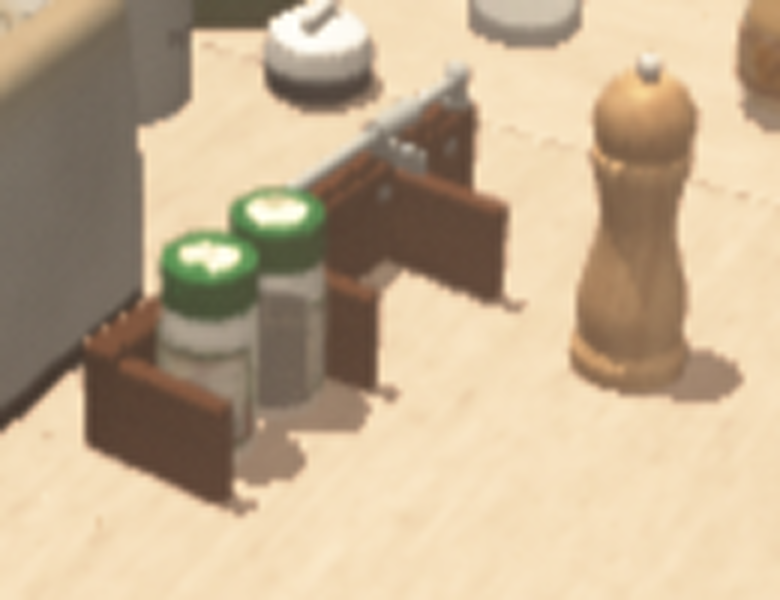

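The enlarged views give:
- **Top:** rod posts at (293,103) and (582,95), keeper panel top at x 448–468 and y 130–240, mill knob at (474,265).
- **Scene:** mill foot centre at about (630,362), knob at (650,65), rod end ball at (457,75).

```bash
python3 - <<'E'
from h import *
import pickle
np.set_printoptions(precision=4,suppress=True)
a,b=pickle.load(open('c.pkl','rb'))
T=lambda x,y,z:onz(b,195+x/6-.5+.08,170+y/6-.42,z)
S=lambda x,y,z:onz(a,195+x/6-.42,160+y/6-.42,z)
print('posts T',T(293,100,.08),T(582,92,.08),'S end',S(457,75,.08))
print('rod T',T(330,99,.074),T(440,96,.074))
print('knob T',T(474,265,.168),'S',S(650,65,.168))
print('foot T',T(453,410,0),'S',S(630,365,0.005))
print('keeper top out/in at front', T(470,225,.058),T(447,225,.058),'back',T(468,150,.058),T(448,150,.058),'sleeve',T(453,92,.08),T(510,92,.08))
print('midcheek front top', T(272,228,.056),T(292,228,.056),'S end cheek front bottom',S(230,500,0), 'mid front bottom',S(377,388,0))
print('keeper front bottom S',S(500,300,0.002))
print('back board left top T',T(72,103,.06),'right',T(592,97,.06),'right front top', T(590,130,.06))
print('jam',onz(b,353,205,.1),'mug',onz(b,130,205,.05))
E
```

```text
posts T [ 0.6683 -0.1315  0.08  ] [ 0.6929 -0.2951  0.08  ] S end [ 0.6882 -0.2867  0.08  ]
rod T [ 0.6749 -0.1521  0.074 ] [ 0.6842 -0.2146  0.074 ]
knob T [ 0.5316 -0.2409  0.168 ] S [ 0.5264 -0.2343  0.168 ]
foot T [ 0.5228 -0.2402 -0.    ] S [ 0.5196 -0.2304  0.005 ]
keeper top out/in at front [ 0.6116 -0.2389  0.058 ] [ 0.6101 -0.226   0.058 ] back [ 0.6597 -0.2338  0.058 ] [ 0.6584 -0.2224  0.058 ] sleeve [ 0.6843 -0.2218  0.08  ] [ 0.6881 -0.2542  0.08  ]
midcheek front top [ 0.5976 -0.1278  0.056 ] [ 0.5989 -0.1391  0.056 ] S end cheek front bottom [ 0.5837 -0.0181  0.    ] mid front bottom [ 0.5981 -0.1324  0.    ]
keeper front bottom S [ 0.6061 -0.2327  0.002 ]
back board left top T [ 0.6627 -0.0034  0.06  ] right [ 0.7021 -0.3023  0.06  ] right front top [ 0.68   -0.3025  0.06  ]
jam [ 0.6284 -0.4999  0.1   ] mug [0.5666 0.2468 0.05  ]
```

```bash
cat >> h.py <<'E'
from scipy.spatial.transform import Rotation as Ro
O=np.array([.6595,-.127]);YAW=8.
def rk(x,y):  # rack mm -> world
    a=np.radians(YAW);return O+np.array([[np.cos(a),-np.sin(a)],[np.sin(a),np.cos(a)]])@np.array([x,y])/1000
def inrk(p):
    a=np.radians(YAW);return 1000*np.array([[np.cos(a),np.sin(a)],[-np.sin(a),np.cos(a)]])@(np.array(p)[:2]-O)
def pose(E,head,zt=.015,th=45):
    """TCP pose with leading fingertip edge at E (world xy), tip-centre height zt"""
    h,t=np.radians(head),np.radians(th)
    f=np.array([np.cos(h),np.sin(h),0]);l=np.array([-np.sin(h),np.cos(h),0]);u=np.array([0,0,1.])
    z=np.sin(t)*f-np.cos(t)*u;y=l;x=np.cross(y,z)
    p=np.array([E[0],E[1],zt])-.0095*np.cos(t)*f-.07*z
    return p,np.c_[x,y,z]
def move(p,R):
    s=r.sense();R0=np.array(s['ee_rot']).reshape(3,3);p0=np.array(s['tcp_pos'])
    print('shift',np.round(R0.T@(p-p0)*1000,1),'turn',np.round(Ro.from_matrix(R0.T@R).as_rotvec(),3),'tcp',np.round(p0,4),'F',np.round(s['wrist_force'],1),'t',s['time_s'])
def edge():  # current leading-edge midpoint, in rack mm
    s=r.sense();R=np.array(s['ee_rot']).reshape(3,3);p=np.array(s['tcp_pos'])
    q=p+.07*R[:,2]-.0095*R[:,0];print('edge rack',np.round(inrk(q),1),'z',round(q[2],4),'low',round((p+.07*R[:,2]+.0095*R[:,0])[2],4),'F',np.round(s['wrist_force'],1),'g',round(s['gripper_width'],3),'t',s['time_s'])
E
python3 - <<'E'
from h import *
M=np.array([.525,-.236]);print(inrk(M))
d=np.array([np.cos(np.radians(30)),.5])
p,R=pose(M-.056*d,30); print(p); p[2]+=.13; move(p,R)
E
```

```text
[-148.36092325  -89.22043741]
[ 0.42781897 -0.29210749  0.06449747]
shift [-346.5  239.5   97.2] turn [-0.11  -0.78  -0.271] tcp [ 0.1478 -0.6069  0.2913] F [-0.1  0.8  0.4] t 0.1
```

```bash
python3 -m pendant '[[[-40,28,11],[-0.013,-0.09,-0.031]],[[-80,55,22],[-0.026,-0.18,-0.063]],[[-116,80,32],[-0.037,-0.26,-0.09]],[[-154,106,43],[-0.049,-0.347,-0.12]],[[-193,133,54],[-0.061,-0.433,-0.15]],[[-231,160,65],[-0.073,-0.52,-0.18]],[[-270,186,76],[-0.086,-0.607,-0.21]],[[-308,213,86],[-0.098,-0.693,-0.24]],[[-346,239,97],[-0.11,-0.78,-0.271]],[[-346,239,97],[-0.11,-0.78,-0.271]]]' 0.46
python3 - <<'E'
from h import *
import pickle
M=np.array([.525,-.236])
d=np.array([np.cos(np.radians(30)),.5])
p,R=pose(M-.056*d,30); edge(); move(p,R)
a=cap('scene');b=cap('top');c=cap('wrist');pickle.dump((a,b,c),open('c2.pkl','wb'))
B=cv2.resize(b['frame'][160:280,170:330],None,fx=3,fy=3);A=cv2.resize(a['frame'][140:260,190:350],None,fx=3,fy=3)
W=cv2.resize(c['frame'],(480,360))
I=np.zeros((600,800,3),np.uint8);im=np.vstack([np.hstack([B,A]),np.hstack([W,W*0])])
cv2.imwrite('pics/two.png',cv2.resize(im,(800,600))[:,:,::-1])
E
```

```text
time_s: 1.1
tcp_pos: [0.4282, -0.2896, 0.1929]
ee_rot: [[-0.612, -0.502, 0.611], [-0.351, 0.865, 0.359], [-0.709, 0.005, -0.706]]
wrist_force: [-1.5, -0.6, -0.3]
gripper_width: 0.46
gripper_force: 0.0
edge rack [-199.6 -107.4] z 0.1502 low 0.1368 F [-1.5 -0.6 -0.3] g 0.46 t 1.1
shift [92.1 -2.6 89.5] turn [ 0.005  0.002 -0.002] tcp [ 0.4282 -0.2896  0.1929] F [-1.5 -0.6 -0.3] t 1.1
```

View pics/two.png

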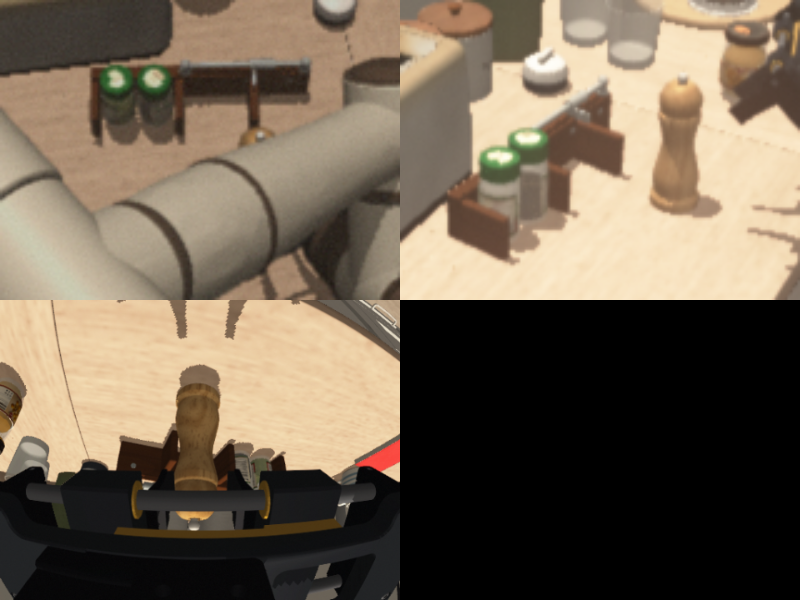

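The wrist view shows the mill straight ahead, with its foot near frame pixel (253,118). The scene view shows nothing disturbed.

```bash
python3 - <<'E'
from h import *
import pickle
a,b,c=pickle.load(open('c2.pkl','rb'))
k=1.28
for n,x,y in(('near edge',198,383),('L',177,396),('R',220,396),('ctr',198,396)):
    p=onz(c,x*k,(y-300)*k,0,True);print(n,p.round(4),inrk(p).round(1))
# scene foot in composite: left 652, right 698, near bottom 211 ; /5*... scale 800/960*3=2.5
for n,x,y in(('L',652,198),('R',698,198),('knob',683,77)):
    p=onz(a,190+(x-400)/2.5,140+y/2.5,.168 if n=='knob' else .005);print(n,p.round(4))
E
```

```text
near edge [ 0.5054 -0.2529 -0.    ] [-170.1 -103.2]
L [ 0.54   -0.2653  0.    ] [-137.6 -120.3]
R [ 0.5115 -0.216   0.    ] [-158.9  -67.5]
ctr [ 0.5263 -0.241  -0.    ] [-147.8  -94.4]
L [ 0.5419 -0.2168  0.005 ]
R [ 0.5035 -0.2558  0.005 ]
knob [ 0.5244 -0.2331  0.168 ]
```

```bash
python3 -m pendant '[[[20,-1,20],[0,0,0]],[[50,-2,48],[0,0,0]],[[75,-3,73],[0.003,0.001,-0.001]],[[92,-3,89],[0.005,0.002,-0.002]],[[92,-3,89],[0.005,0.002,-0.002]]]' 0.46; python3 -c "
from h import *
edge();c=cap('wrist');cv2.imwrite('pics/w3.png',c['frame'][:,:,::-1])
import pickle;pickle.dump(c,open('w3.pkl','wb'))"
```

```text
time_s: 1.75
tcp_pos: [0.4256, -0.2972, 0.0643]
ee_rot: [[-0.616, -0.497, 0.611], [-0.353, 0.868, 0.349], [-0.704, -0.001, -0.71]]
wrist_force: [-0.6, 0.0, 0.5]
gripper_width: 0.46
gripper_force: 0.0
edge rack [-203.2 -115.2] z 0.0213 low 0.0079 F [-0.6  0.   0.5] g 0.46 t 1.75
```

View pics/w3.png

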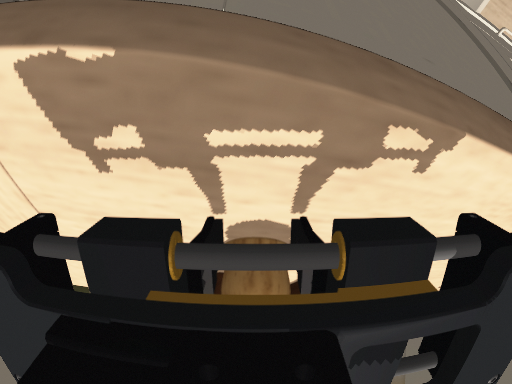

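The mill is centred between the fingers at x≈255, with the fingers at 215 and 300. Now I'll approach it.

```bash
python3 -m pendant '[[[-6,0,6],[0,0,0]],[[-12,0,12],[0,0,0]],[[-17,0,17],[0,0,0]],[[-21,0,21],[0,0,0]],[[-24,0,24],[0,0,0]],[[-26,0,26],[0,0,0]],[[-28,0,28],[0,0,0]],[[-30,0,30],[0,0,0]]]'; python3 -c "
from h import *
edge()"
python3 -m pendant '[[[-2,1,2],[0,0,0]],[[-4,2.5,4],[0,0,0]],[[-7,4,7],[0,0,0]],[[-10,6,10],[0,0,0]],[[-13,8,13],[0,0,0]],[[-16,10,16],[0,0,0]],[[-19,12,19],[0,0,0]],[[-21,13.5,21],[0,0,0]],[[-22,14,22],[0,0,0]],[[-22,14,22],[0,0,0]]]'; python3 - <<'E'
from h import *
edge()
a=cap('scene');b=cap('top');c=cap('wrist')
B=cv2.resize(b['frame'][160:280,170:330],None,fx=2.5,fy=2.5);A=cv2.resize(a['frame'][140:260,190:350],None,fx=2.5,fy=2.5)
W=cv2.resize(c['frame'],(400,300))
cv2.imwrite('pics/p1.png',np.vstack([np.hstack([B,A]),np.hstack([W,W*0])])[:,:,::-1])
E
```

```text
time_s: 2.6
tcp_pos: [0.4641, -0.2759, 0.0671]
ee_rot: [[-0.612, -0.498, 0.614], [-0.357, 0.867, 0.347], [-0.705, -0.007, -0.709]]
wrist_force: [-1.1, -0.8, 0.2]
gripper_width: 0.459
gripper_force: 0.6
edge rack [-162.1  -99.6] z 0.0242 low 0.0108 F [-1.1 -0.8  0.2] g 0.459 t 2.6
time_s: 3.6
tcp_pos: [0.4841, -0.248, 0.067]
ee_rot: [[-0.612, -0.499, 0.614], [-0.358, 0.867, 0.348], [-0.706, -0.007, -0.709]]
wrist_force: [-0.7, 0.4, -0.6]
gripper_width: 0.462
gripper_force: 0.4
edge rack [-138.3  -74.7] z 0.0241 low 0.0107 F [-0.7  0.4 -0.6] g 0.462 t 3.6
```

View pics/p1.png

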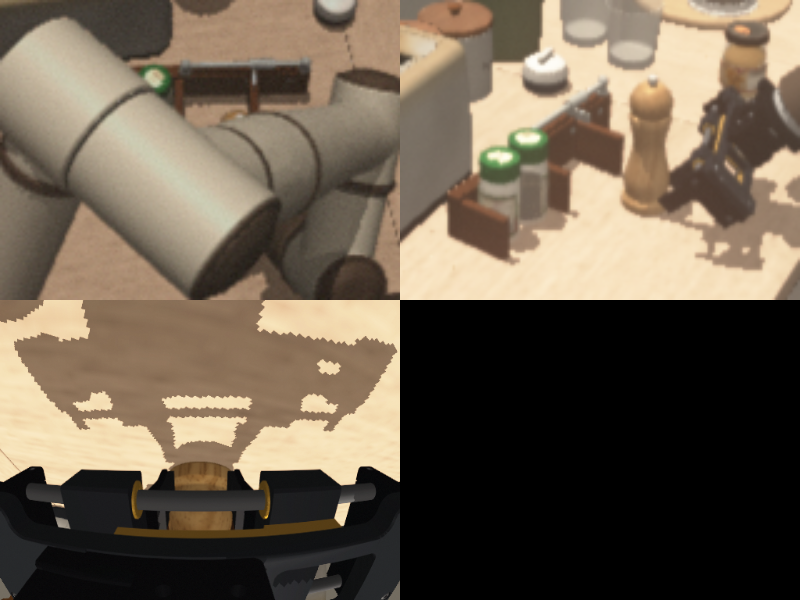

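The mill is upright and nested in the fingers at about rack (-119,-67). Next is the rest of the diagonal push.

```bash
python3 -m pendant '[[[-2,2,2],[0,0,0]],[[-5,4,5],[0,0,0]],[[-8,6.5,8],[0,0,0]],[[-11,9,11],[0,0,0]],[[-14,11.5,14],[0,0,0]],[[-16,13,16],[0,0,0]],[[-18,15,18],[0,0,0]],[[-18,15,18],[0,0,0]]]'; python3 - <<'E'
from h import *
edge()
a=cap('scene')
f=a['frame'];cv2.imwrite('pics/p2.png',cv2.resize(f[140:240,190:320],None,fx=6,fy=6,interpolation=cv2.INTER_CUBIC)[:,:,::-1])
import pickle;pickle.dump(a,open('a3.pkl','wb'))
E
```

```text
time_s: 4.55
tcp_pos: [0.4989, -0.2221, 0.0669]
ee_rot: [[-0.612, -0.499, 0.614], [-0.358, 0.867, 0.348], [-0.706, -0.007, -0.708]]
wrist_force: [-0.4, -0.9, 0.5]
gripper_width: 0.463
gripper_force: 0.3
edge rack [-120.1  -51.1] z 0.0241 low 0.0106 F [-0.4 -0.9  0.5] g 0.463 t 4.55
```

View pics/p2.png

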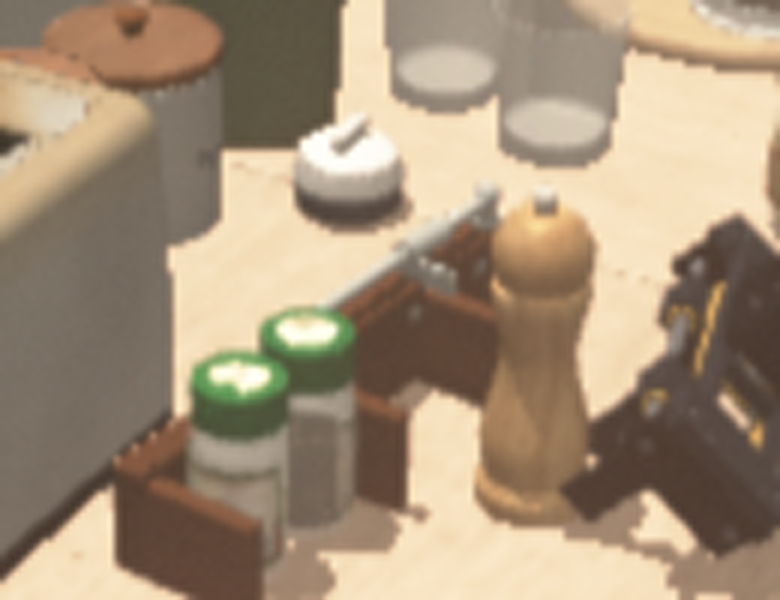

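The mill is upright in front of the bay: foot at (532,495), knob at (545,200), middle cheek front bottom at (405,510). I'll locate it and plan the realignment.

```bash
python3 - <<'E'
from h import *
import pickle
a=pickle.load(open('a3.pkl','rb'))
S=lambda x,y,z:inrk(onz(a,190+x/6-.42,140+y/6-.42,z)).round(1)
print('foot',S(532,495,.005),'L',S(477,490,.005),'R',S(588,490,.005),'knob',S(545,203,.168),'cheek',S(405,510,0),'S endcheek',S(263,620,0))
for E in ((-150,-43),(-135,-43)):
    p,R=pose(rk(*E),8);move(p,R)
E
```

```text
foot [-107.6  -37.2] L [-83.9 -24.4] R [-127.1  -57.6] knob [-106.7  -34.5] cheek [-61.7   5.2] S endcheek [-61.  117.5]
shift [ 16.1  39.4 -13. ] turn [ 0.266 -0.001  0.276] tcp [ 0.4988 -0.2222  0.0669] F [0.4 0.8 0.8] t 4.6
shift [ 6.2 33.8 -3.2] turn [ 0.266 -0.001  0.276] tcp [ 0.4988 -0.2222  0.0669] F [0.4 0.8 0.8] t 4.6
```

```bash
python3 -m pendant '[[[5,0,-5],[0,0,0]],[[15,0,-15],[0,0,0]],[[26,0,-26],[0,0,0]],[[26,0,-26],[0,0,0]]]'; python3 - <<'E'
from h import *
edge()
p,R=pose(rk(-152,-43),8);move(p,R)
E
```

```text
time_s: 5.0
tcp_pos: [0.4645, -0.2422, 0.0666]
ee_rot: [[-0.614, -0.496, 0.614], [-0.356, 0.868, 0.346], [-0.705, -0.006, -0.709]]
wrist_force: [0.3, 0.3, -0.5]
gripper_width: 0.456
gripper_force: 0.0
edge rack [-157.   -66.4] z 0.0236 low 0.0102 F [ 0.3  0.3 -0.5] g 0.456 t 5.0
shift [-10.8  40.5  13.4] turn [ 0.264 -0.002  0.273] tcp [ 0.4645 -0.2422  0.0666] F [ 0.3  0.3 -0.5] t 5.0
```

```bash
python3 -m pendant '[[[0,10,0],[0.066,0,0.068]],[[-2,20,3],[0.13,-0.001,0.136]],[[-6,30,8],[0.2,-0.002,0.205]],[[-11,40,13],[0.264,-0.002,0.273]],[[-11,40,13],[0.264,-0.002,0.273]],[[-11,40,13],[0.264,-0.002,0.273]]]' 0.345; python3 - <<'E'
from h import *
edge()
p,R=pose(rk(-152,-43),8);move(p,R)
c=cap('wrist');b=cap('top');a=cap('scene')
B=cv2.resize(b['frame'][160:280,170:330],None,fx=2.5,fy=2.5);A=cv2.resize(a['frame'][140:260,190:350],None,fx=2.5,fy=2.5)
cv2.imwrite('pics/p4.png',np.vstack([np.hstack([B,A]),np.hstack([cv2.resize(c['frame'],(400,300)),A*0])])[:,:,::-1])
E
```

```text
time_s: 5.6
tcp_pos: [0.4613, -0.1983, 0.0654]
ee_rot: [[-0.699, -0.143, 0.701], [-0.102, 0.99, 0.1], [-0.708, -0.001, -0.706]]
wrist_force: [-0.8, -0.5, 0.3]
gripper_width: 0.35
gripper_force: 0.0
edge rack [-149.9  -42.9] z 0.0227 low 0.0092 F [-0.8 -0.5  0.3] g 0.35 t 5.6
shift [ 2.1  0.  -0.8] turn [0.001 0.001 0.003] tcp [ 0.4613 -0.1983  0.0654] F [-0.8 -0.5  0.3] t 5.6
```

View pics/p4.png

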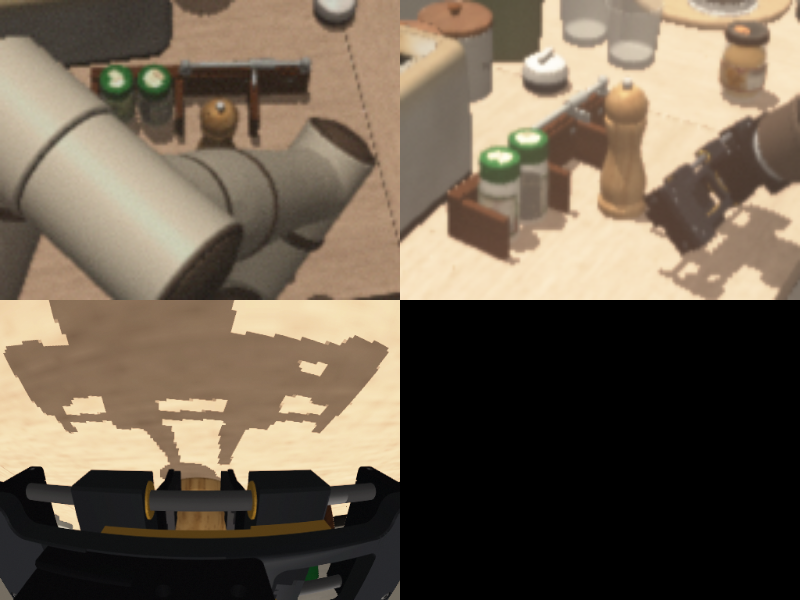

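The top view shows the mill head centred in the bay mouth: head at x=219, cheek at 180, keeper at 254. I'll push it straight in.

```bash
python3 -m pendant '[[[-5,0,5],[0,0,0]],[[-9,0,9],[0,0,0]],[[-12,0,12],[0,0,0]],[[-15,0,15],[0,0,0]],[[-19,0,19],[0,0,0]],[[-23,0,23],[0,0,0]],[[-27,0,27],[0,0,0]],[[-31,0,31],[0,0,0]],[[-35,0,35],[0,0,0]],[[-38,0,38],[0,0,0]]]'; python3 -m pendant '[[[-3,0,3],[0,0,0]],[[-6,0,6],[0,0,0]],[[-9,0,9],[0,0,0]],[[-12,0,12],[0,0,0]],[[-15,0,15],[0,0,0]],[[-17,0,17],[0,0,0]],[[-19,0,19],[0,0,0]],[[-20,0,20],[0,0,0]],[[-20,0,20],[0,0,0]]]'; python3 - <<'E'
from h import *
edge()
p,R=pose(rk(-54,-43),8);move(p,R)
E
```

```text
time_s: 6.75
tcp_pos: [0.5153, -0.19, 0.0653]
ee_rot: [[-0.699, -0.142, 0.701], [-0.101, 0.99, 0.1], [-0.708, -0.001, -0.706]]
wrist_force: [-1.5, -0.3, 0.6]
gripper_width: 0.345
gripper_force: 0.5
time_s: 7.65
tcp_pos: [0.5429, -0.1861, 0.0653]
ee_rot: [[-0.699, -0.142, 0.701], [-0.101, 0.99, 0.1], [-0.708, -0.001, -0.706]]
wrist_force: [-1.3, 0.2, -0.2]
gripper_width: 0.342
gripper_force: 0.3
edge rack [-67.4 -42.2] z 0.0227 low 0.0092 F [-1.3  0.2 -0.2] g 0.342 t 7.65
shift [-8.9 -0.7 10.1] turn [0.001 0.001 0.002] tcp [ 0.5429 -0.1861  0.0653] F [-1.3  0.2 -0.2] t 7.65
```

```bash
for i in 1; do python3 -m pendant '[[[-1.5,0,1.5],[0,0,0]],[[-3,0,3],[0,0,0]],[[-4.5,0,4.5],[0,0,0]],[[-6,0,6],[0,0,0]],[[-6,0,6],[0,0,0]]]' | grep force; python3 -m pendant '[[[-0.7,0,0.7],[0,0,0]],[[-1.4,0,1.4],[0,0,0]],[[-1.4,0,1.4],[0,0,0]]]' | grep force; done; python3 - <<'E'
from h import *
edge()
b=cap('top');a=cap('scene')
A=cv2.resize(a['frame'][140:240,190:320],None,fx=6,fy=6,interpolation=cv2.INTER_CUBIC)
B=cv2.resize(b['frame'][170:250,190:310],None,fx=6,fy=6,interpolation=cv2.INTER_CUBIC)
I=np.zeros((600,800,3),np.uint8)
I[:300,:390]=cv2.resize(A,(390,300));I[300:567,:400]=cv2.resize(B,(400,267))
I=np.hstack([cv2.resize(A,(400,308)),cv2.resize(B,(400,308))])
cv2.imwrite('pics/p5.png',I[:,:,::-1])
E
```

```text
wrist_force: [-0.2, -0.1, -0.7]
gripper_force: 0.4
wrist_force: [-0.8, 0.1, 0.1]
gripper_force: 0.5
edge rack [-57.  -42.2] z 0.0226 low 0.0092 F [-0.8  0.1  0.1] g 0.347 t 8.45
```

View pics/p5.png

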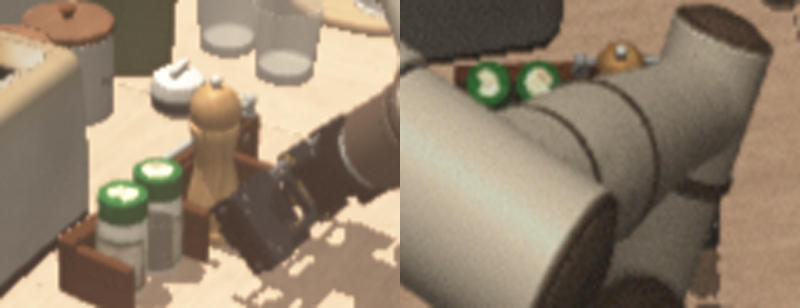

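The mill is in the bay and upright. I'll creep forward until the force shows it against the board.

```bash
python3 -m pendant '[[[-0.7,0,0.7],[0,0,0]],[[-1.4,0,1.4],[0,0,0]],[[-1.4,0,1.4],[0,0,0]]]' | grep force;  python3 -m pendant '[[[-0.7,0,0.7],[0,0,0]],[[-0.7,0,0.7],[0,0,0]]]' | grep force; python3 -c "
from h import *
edge()"
```

```text
wrist_force: [0.3, 0.5, -0.4]
gripper_force: 0.5
wrist_force: [-1.1, -0.6, -0.0]
gripper_force: 0.5
edge rack [-54.  -42.2] z 0.0226 low 0.0092 F [-1.1 -0.6 -0. ] g 0.344 t 9.05
```

```bash
for k in 1; do python3 -m pendant '[[[-0.7,0,0.7],[0,0,0]],[[-0.7,0,0.7],[0,0,0]]]' | grep force; python3 -m pendant '[[[-0.7,0,0.7],[0,0,0]],[[-0.7,0,0.7],[0,0,0]]]' | grep force;python3 -m pendant '[[[-0.7,0,0.7],[0,0,0]],[[-0.7,0,0.7],[0,0,0]]]' | grep force; done; python3 -c "
from h import *
edge()"
```

```text
wrist_force: [-1.3, -0.0, -0.4]
gripper_force: 0.5
wrist_force: [-0.9, -0.3, -0.2]
gripper_force: 0.5
wrist_force: [-0.8, -0.1, 0.6]
gripper_force: 0.5
edge rack [-51.  -42.2] z 0.0226 low 0.0092 F [-0.8 -0.1  0.6] g 0.342 t 9.65
```

```bash
python3 -m pendant '[[[-0.7,0,0.7],[0,0,0]],[[-0.7,0,0.7],[0,0,0]]]' | grep force; python3 -m pendant '[[[-0.7,0,0.7],[0,0,0]],[[-0.7,0,0.7],[0,0,0]]]' | grep force;python3 -m pendant '[[[-0.7,0,0.7],[0,0,0]],[[-0.7,0,0.7],[0,0,0]]]' | grep force; python3 -c "
from h import *
edge()
import pickle;a=cap('scene');pickle.dump(a,open('a6.pkl','wb'))
A=cv2.resize(a['frame'][150:240,200:300],None,fx=7,fy=6,interpolation=cv2.INTER_CUBIC)
cv2.imwrite('pics/p6.png',A[:,:,::-1])"
```

```text
wrist_force: [-1.5, -0.7, 0.2]
gripper_force: 0.5
wrist_force: [-1.0, -0.3, -0.2]
gripper_force: 0.5
wrist_force: [-0.5, -0.4, 0.3]
gripper_force: 0.6
edge rack [-48.2 -42.2] z 0.0226 low 0.0092 F [-0.5 -0.4  0.3] g 0.348 t 10.25
```

```bash
for i in 1 ; do python3 -m pendant '[[[-0.5,0,0.5],[0,0,0]],[[-0.5,0,0.5],[0,0,0]]]' | grep force; python3 -m pendant '[[[-0.5,0,0.5],[0,0,0]],[[-0.5,0,0.5],[0,0,0]]]' | grep force;python3 -m pendant '[[[-0.5,0,0.5],[0,0,0]],[[-0.5,0,0.5],[0,0,0]]]' | grep force; done; python3 - <<'E'
from h import *
edge()
import pickle;a=pickle.load(open('a6.pkl','rb'))
# mill head: wood-coloured blob vs first image; print bright-grey knob candidates & head extents
a3=pickle.load(open('a3.pkl','rb'))
def head(f):
    hsv=cv2.cvtColor(f,cv2.COLOR_RGB2HSV);m=((hsv[...,0]>8)&(hsv[...,0]<20)&(hsv[...,1]>110)&(hsv[...,2]>110)).astype(np.uint8)
    m[:,:225]=0;m[:,320:]=0;m[:150]=0;m[245:]=0
    n,l,s,c=cv2.connectedComponentsWithStats(m);i=1+np.argmax(s[1:,4]);
    w=l==i; ys=np.where(w.any(1))[0]; 
    return s[i],[(y,np.where(w[y])[0].min(),np.where(w[y])[0].max()) for y in range(ys[0],ys[0]+22,3)]
for c in(a3,a): print(head(c['frame']))
E
```

```text
wrist_force: [-2.4, -0.5, 1.1]
gripper_force: 1.2
wrist_force: [-4.0, -0.2, 2.2]
gripper_force: 2.2
wrist_force: [-6.7, -0.7, 3.0]
gripper_force: 3.1
edge rack [-47.3 -42.2] z 0.0222 low 0.0087 F [-6.7 -0.7  3. ] g 0.346 t 10.9
(array([270, 201,  13,  25, 153], dtype=int32), [(201, np.int64(274), np.int64(274)), (204, np.int64(272), np.int64(282)), (207, np.int64(271), np.int64(282)), (210, np.int64(271), np.int64(281)), (213, np.int64(271), np.int64(280)), (216, np.int64(272), np.int64(279)), (219, np.int64(270), np.int64(279)), (222, np.int64(270), np.int64(279))])Traceback (most recent call last):
  File "<stdin>", line 12, in <module>
  File "<stdin>", line 11, in head
    return umr_minimum(a, axis, None, out, keepdims, initial, where)
ValueError: zero-size array to reduction operation minimum which has no identity
```

Force has risen to about 6.7 N with both fingers loaded evenly, so the mill is against the back board. I'll back off, shut the fingers and plan the keeper move.

```bash
python3 -m pendant '[[[2,0,-2],[0,0,0]],[[8,0,-8],[0,0,0]],[[20,0,-20],[0,0,0]],[[35,0,-35],[0,0,0]],[[50,0,-50],[0,0,0]],[[50,0,-50],[0,0,0]]]' | grep force; python3 - <<'E'
from h import *
edge()
p,R=pose(rk(-118,-141),8,.018);move(p,R)
import pickle
b=cap('top');a=cap('scene');pickle.dump((a,b),open('c7.pkl','wb'))
# bright grey knob near expected projection
def proj(c,P):
    f=192/np.tan(np.radians(c['vertical_fov'])/2)
    K=np.array([[f,0,c['cx']],[0,f,c['cy']],[0,0,1.]])
    return cv2.projectPoints(np.array([P],float),np.array(c['rvec'],float),np.array(c['tvec'],float),K,None)[0].ravel()
for n,c in(('scene',a),('top',b)):
    for (x,y) in((-23,-42),):
        q=rk(x,y);u,v=proj(c,(q[0],q[1],.166));u0,v0=int(u),int(v)
        w=c['frame'][v0-12:v0+13,u0-12:u0+13].astype(int)
        sat=w.max(2)-w.min(2)
        print(n,u,v);
        for row in range(0,25): print(v0-12+row,' '.join('%3d'%k for k in sat[row]))
E
```

```text
wrist_force: [0.6, 0.7, -0.2]
gripper_force: 0.0
edge rack [-119.   -42.6] z 0.0223 low 0.0089 F [ 0.6  0.7 -0.2] g 0.345 t 11.5
shift [ -2.4 -98.4  -1. ] turn [ 0.  0. -0.] tcp [ 0.4919 -0.1936  0.0651] F [ 0.6  0.7 -0.2] t 11.5
scene 257.0785655600412 164.36666068296634
152  28  40  60  55  54  55  53  53  52  55  37  27  29  31  32  33  34  33  33  34  34  34  34  34  34
153  29  38  60  55  56  56  54  54  54  56  37  27  26  31  32  33  32  33  35  35  34  34  35  34  34
154  29  44  58  55  55  56  54  54  54  58  36  25  25  28  31  31  33  33  33  34  34  33  35  33  32
155  36  65  57  56  56  55  55  54  54  57  43  27  25  28  27  28  30  30  30  31  31  31  31  30  31
156  39  60  55  56  56  56  55  56  55  57  62  40  33  27  27  26  27  29  29  29  28  28  29  29  29
157  41  60  57  57  58  55  57  55  55  55  57  61  62  39  35  33  29  28  29  30  28  28  30  36  36
158  41  60  56  52  49  45  54  54  55  55  57  56  58  60  62  62  42  36  37  37  37  37  42  61  59
159  41  60  50  30  23  29  53  55  54  55  55  55  56  56  56  57  60  61  60  61  61  61  60  55
[... 3714 characters left out ...]
  26  37  49  61  60  64  65  66  64  61  62  62  61  53  44  35  30  31  36
188  14   9   7  13  14  22  28  35  40  50  56  59  58  64  62  58  60  58  54  47  41  28  26  24  25
189  18  10  12  10  22  28  28  34  36  42  48  50  52  55  54  53  51  47  48  36  31  28  24  29  26
190  20  18  16  18  27  36  31  36  33  36  38  42  43  47  47  46  41  37  36  34  31  29  28  27  27
191  30  23  20  14  19  21  17  27  32  32  30  34  33  36  35  34  33  27  30  32  24  18  17  20  23
192  55  30  17  18  19  16  20  21  33  40  37  30  29  32  31  34  28  30  37  30  23  16  21  19  15
193  46  25  18  17  15  21  16  20  29  34  41  41  40  35  35  38  33  40  35  26  18  20  17  15  13
```

The knob measures at rack (-23,-43) in both views, so the mill is home. Next I'll traverse to the outside of the keeper with the fingers shut.

```bash
python3 -m pendant '[[[-1,-12,0],[0,0,0]],[[-2,-36,-1],[0,0,0]],[[-2,-60,-1],[0,0,0]],[[-2,-80,-1],[0,0,0]],[[-2,-98,-1],[0,0,0]],[[-2,-98,-1],[0,0,0]],[[-2,-98,-1],[0,0,0]]]' 0; python3 - <<'E'
from h import *
edge()
p,R=pose(rk(-30,-141),8,.018);move(p,R)
import pickle
b=cap('top')
# keeper check: sleeve/panel in top: rows through panel (reddish dark) 
f=b['frame'].astype(int)
for v in(186,196,202,206): print(v,[(u,tuple(int(k) for k in f[v,u])) for u in range(262,282)])
for q in((-60,-92),(-20,-92),(-60,-104),(-20,-104)):
    w=rk(*q);fo=192/np.tan(np.radians(b['vertical_fov'])/2)
    K=np.array([[fo,0,b['cx']],[0,fo,b['cy']],[0,0,1.]])
    print(q,cv2.projectPoints(np.array([[w[0],w[1],.058]]),np.array(b['rvec'],float),np.array(b['tvec'],float),K,None)[0].ravel())
E
```

```text
time_s: 12.3
tcp_pos: [0.5094, -0.2897, 0.0675]
ee_rot: [[-0.698, -0.142, 0.702], [-0.1, 0.99, 0.1], [-0.709, -0.0, -0.706]]
wrist_force: [1.4, -0.2, 0.5]
gripper_width: 0.003
gripper_force: 0.0
edge rack [-115.  -140.1] z 0.0248 low 0.0114 F [ 1.4 -0.2  0.5] g 0.003 t 12.3
shift [-60.   -1.   60.3] turn [0.002 0.002 0.002] tcp [ 0.5094 -0.2897  0.0675] F [ 1.4 -0.2  0.5] t 12.3
186 [(262, (97, 74, 50)), (263, (85, 70, 54)), (264, (94, 85, 77)), (265, (96, 90, 83)), (266, (94, 89, 79)), (267, (91, 83, 74)), (268, (96, 90, 77)), (269, (92, 83, 74)), (270, (103, 98, 93)), (271, (99, 97, 88)), (272, (96, 94, 86)), (273, (98, 94, 89)), (274, (96, 94, 88)), (275, (99, 96, 89)), (276, (100, 98, 91)), (277, (101, 96, 90)), (278, (101, 97, 91)), (279, (101, 98, 91)), (280, (87, 80, 68)), (281, (82, 69, 61))]
196 [(262, (52, 42, 32)), (263, (44, 34, 26)), (264, (48, 39, 32)), (265, (51, 40, 33)), (266, (47, 33, 24)), (267, (45, 37, 28)), (268, (48, 40, 29)), (269, (50, 38, 31)), (270, (82, 53, 39)), (271, (72, 50, 37)), (272, (74, 44, 34)), (273, (55, 40, 27)), (274, (48, 35, 28)), (275, (44,
[... 516 characters left out ...]
70, 141, 113)), (279, (168, 138, 112)), (280, (169, 138, 113)), (281, (170, 139, 113))]
206 [(262, (89, 74, 56)), (263, (163, 134, 108)), (264, (174, 145, 119)), (265, (173, 141, 114)), (266, (178, 146, 118)), (267, (174, 142, 115)), (268, (175, 140, 114)), (269, (97, 78, 63)), (270, (62, 45, 37)), (271, (80, 55, 39)), (272, (82, 54, 41)), (273, (91, 68, 53)), (274, (125, 102, 84)), (275, (120, 97, 79)), (276, (122, 100, 82)), (277, (113, 91, 75)), (278, (114, 93, 75)), (279, (124, 99, 80)), (280, (125, 104, 84)), (281, (135, 114, 94))]
(-60, -92) [269.27751959 206.3611549 ]
(-20, -92) [268.66697739 196.02609488]
(-60, -104) [272.80631408 206.29090736]
(-20, -104) [272.15035403 195.9579698 ]
```

The keeper's inner and outer faces lie at y = -92 and -104, as predicted. Advance beside it.

```bash
python3 -m pendant '[[[-8,0,8],[0,0,0]],[[-20,0,20],[0,0,0]],[[-32,0,32],[0,0,0]],[[-44,0,44],[0,0,0]],[[-54,0,54],[0,0,0]],[[-60,0,60],[0,0,0]],[[-60,0,60],[0,0,0]]]' | grep force; python3 -m pendant '[[[0,5,0],[0,0,0]],[[0,10,0],[0,0,0]],[[0,15,0],[0,0,0]],[[0,19,0],[0,0,0]],[[0,23,0],[0,0,0]],[[0,27,0],[0,0,0]],[[0,27,0],[0,0,0]]]' | grep force; python3 -c "
from h import *
edge()"
```

```text
wrist_force: [-0.5, 0.5, 0.0]
gripper_force: 0.0
wrist_force: [-1.0, -0.7, -0.2]
gripper_force: 0.3
edge rack [ -31.3 -112.9] z 0.0248 low 0.0114 F [-1.  -0.7 -0.2] g 0.005 t 13.75
```

```bash
python3 -m pendant '[[[0,3,0],[0,0,0]],[[0,6,0],[0,0,0]],[[0,9,0],[0,0,0]],[[0,12,0],[0,0,0]],[[0,15,0],[0,0,0]],[[0,15,0],[0,0,0]]]' | grep force; python3 -m pendant '[[[0,2,0],[0,0,0]],[[0,4,0],[0,0,0]],[[0,6,0],[0,0,0]],[[0,6,0],[0,0,0]]]' | grep force; python3 -c "
from h import *
edge()"
```

```text
wrist_force: [-0.1, -0.6, -0.2]
gripper_force: 0.6
wrist_force: [-0.5, -2.5, 0.3]
gripper_force: 1.2
edge rack [-31.1 -92. ] z 0.0248 low 0.0114 F [-0.5 -2.5  0.3] g 0.005 t 14.75
```

```bash
P='from h import *
edge()'; python3 -m pendant '[[[0,1.5,0],[0,0,0]],[[0,3,0],[0,0,0]],[[0,4,0],[0,0,0]],[[0,4,0],[0,0,0]]]' | grep force; python3 -m pendant '[[[0,1,0],[0,0,0]],[[0,2,0],[0,0,0]],[[0,2,0],[0,0,0]]]' | grep force; python3 -m pendant '[[[0,1,0],[0,0,0]],[[0,1,0],[0,0,0]]]' | grep force; python3 -c "$P"
```

```text
wrist_force: [-0.7, -1.9, 0.4]
gripper_force: 1.3
wrist_force: [-1.3, -2.2, -1.0]
gripper_force: 1.3
wrist_force: [-1.4, -3.6, -0.1]
gripper_force: 1.5
edge rack [-31.2 -85.2] z 0.0248 low 0.0113 F [-1.4 -3.6 -0.1] g 0.008 t 15.65
```

```bash
P='from h import *
edge()'; python3 -m pendant '[[[0,1,0],[0,0,0]],[[0,1,0],[0,0,0]]]' | grep t_f; python3 -m pendant '[[[0,1,0],[0,0,0]],[[0,1,0],[0,0,0]]]' | grep t_f; python3 -m pendant '[[[0,1,0],[0,0,0]],[[0,1,0],[0,0,0]]]' | grep t_f; python3 -c "$P"
```

```text
wrist_force: [-0.4, -5.7, -0.4]
wrist_force: [-0.8, -6.7, -0.8]
wrist_force: [-0.9, -7.5, -0.7]
edge rack [-31.2 -84.9] z 0.0249 low 0.0115 F [-0.9 -7.5 -0.7] g 0.007 t 16.25
```

The motion has stalled at the predicted position (-85) with the force rising, so the keeper has closed on the mill. I'll retreat and verify by measurement.

```bash
python3 -m pendant '[[[0,-5,0],[0,0,0]],[[0,-14,0],[0,0,0]],[[0,-24,0],[0,0,0]],[[0,-30,0],[0,0,0]],[[0,-30,0],[0,0,0]]]' | grep t_f; python3 -m pendant '[[[10,0,-10],[0,0,0]],[[25,0,-25],[0,0,0]],[[45,-5,-45],[0,0,0]],[[65,-15,-65],[0,0,0]],[[85,-30,-85],[0,0,0]],[[85,-30,-85],[0,0,0]]]' | grep t_f; python3 - <<'E'
from h import *
edge()
b=cap('top');a=cap('scene')
def proj(c,P):
    fo=192/np.tan(np.radians(c['vertical_fov'])/2);K=np.array([[fo,0,c['cx']],[0,fo,c['cy']],[0,0,1.]])
    return cv2.projectPoints(np.array([P],float),np.array(c['rvec'],float),np.array(c['tvec'],float),K,None)[0].ravel()
for q in((-60,-58),(-60,-70)): print(q,proj(b,[*rk(*q),.058]))
for v in(200,206): print(v,[(u,*(int(k) for k in b['frame'][v,u])) for u in range(254,274)])
# knob: low-saturation blob near expected
for n,c in(('top',b),('scene',a)):
    u,v=proj(c,[*rk(-23,-29),.166]);u0,v0=int(round(u)),int(round(v))
    w=c['frame'][v0-8:v0+9,u0-8:u0+9].astype(int);print(n,u,v);s=w.max(2)-w.min(2)
    for i in range(17): print(v0-8+i,u0-8,' '.join('%3d'%k for k in s[i]))
E
```

```text
wrist_force: [-0.1, 0.3, -0.5]
wrist_force: [-0.0, 0.6, 0.0]
edge rack [-154.1 -144. ] z 0.0243 low 0.0109 F [-0.   0.6  0. ] g 0.007 t 17.35
(-60, -58) [259.27469474 206.56028063]
(-60, -70) [262.80587581 206.48998559]
200 [(254, 76, 60, 40), (255, 77, 62, 44), (256, 68, 52, 34), (257, 72, 59, 44), (258, 65, 53, 41), (259, 52, 42, 33), (260, 72, 43, 29), (261, 82, 51, 31), (262, 82, 56, 37), (263, 75, 56, 45), (264, 88, 75, 60), (265, 96, 81, 65), (266, 91, 73, 58), (267, 92, 73, 60), (268, 94, 78, 63), (269, 101, 82, 67), (270, 94, 77, 63), (271, 97, 79, 65), (272, 98, 77, 64), (273, 96, 77, 66)]
206 [(254, 69, 56, 41), (255, 68, 56, 42), (256, 70, 57, 38), (257, 74, 57, 39), (258, 78, 62, 42), (259, 59, 45, 33), (260, 70, 47, 36), (261, 80, 54, 38), (262, 83, 54, 36), (263, 103, 77, 58), (264, 161, 133, 106), (265, 180, 147, 118), (266, 171, 138, 112), (267, 173, 140, 114), (268, 174, 143, 116), (269, 176, 146, 115), (270, 172, 141, 112), (271, 176, 147, 118), (272, 171, 141, 117), (273, 171, 139, 113)]
top 250.9516923085032 181.15959407287204
173 243  56  61  59  59  57  55  57  
[... 1889 characters left out ...]
  58  57  57  57
166 246  13  13   8   8   8   9  13  29  33  30  32  58  59  58  57  57  57
167 246   6   7   8  10  11  15  36  53  34  32  36  73  67  61  57  58  57
168 246  15  17  20  24  40  62  83  87  41  29  45  91  89  78  61  56  57
169 246  29  32  36  56  85  98 102  98  66  51  62  99 101  97  82  60  55
170 246  30  32  51  83 101 104 104 100  98  97  98 102 104 103  95  77  60
171 246  30  38  78  96 101 102 101  98  95  99 102 104 103 101  89  82  73
172 246  30  58  88  95  98  98  99  98  99 102 103 102  99  95  87  81  75
173 246  34  72  89  96  98  98  97  98 100 101  99  96  92  91  86  80  70
174 246  35  74  85  90  93  93  92  96  98  95  93  89  88  86  82  76  66
```

```bash
python3 -c "
from station import r
print(r.finish_job())"
```

```text
the job is handed in; nothing more can be done
None
```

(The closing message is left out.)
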